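# Seat the jar in the scale's V stop and print its label

## Robot

A 6-joint arm with a two-finger parallel gripper is mounted at the origin on the work surface. World frame = base frame: x ahead of the robot, y to its left, z up, the work surface at z = 0. Lengths are in mm, angles in rad, forces in N, time in s.
With the tool pointing down it reaches from about 200 to 875 mm from the base axis. Payload 3.4 kg.
Tool frame: the origin (TCP) lies at the very end of the fingers, on their centre line; the grasp point (between the pads) lies 19 mm behind it; z points along the fingers, y is the direction in which the jaws open and shut (so a half turn about z gives the same grasp; the last joint's range is limited). The gripper opens to 94 mm and grips with 3 to 60 N. Pads are 16 mm wide; open, the fingers measure 119 mm over their backs; the gripper's body (75 mm by 177 mm) begins 78 mm behind the grasp point.
Start: joints at [-1.256, 0.276, 1.505, -0, 1.361, -0.121], TCP at [242.732, -521.293, 205.493] pointing down, gripper open.
Joint ranges: [-2.89, 2.89], [-0.75, 2.08], [0.22, 2.7], [-1.18, 4.32], [0.11, 2.71], [-2.7, 2.7]. Speed limits (rad/s): [2.57, 2.57, 3.14, 3.14, 3.14, 3.14].

## Interface

Orientations are given as a unit quaternion [x, y, z, w].
In Python, from rig import * gives the robot as it stands.
- The arm moves only by the tool carry_out, never from a script. Its argument "moves" is a list of rows, each an object of numbers: "x", "y", "z": the shift along the world's x, y, z in mm; "wx", "wy", "wz": the turn, a rotation vector about the world's x, y, z in degrees. In form: [{"x": .., "y": .., "z": .., "wx": .., "wy": .., "wz": ..}, ...]. A call has 1 to 12 rows; each row shifts and turns the pose as measured when the row begins; what a row does not reach is not made up. A row lasts 1/12 s, in which the tool goes at most 41.7 mm and 7.16 degrees, less where a joint would pass 70% of its speed; a pose out of reach is approached as far as the arm can. A call is refused whole if a number of a shift passes 41.7 or a number of a turn 7.16, either way. A call with a gripper value outside its range is refused whole. "fingers" is the finger opening in mm, from 0 to 94, set as the call begins (left out, the last holds). The fingers move at their own pace and stop on an object; "squeeze" is the grip in N (left out, the last holds). Time passes only in rows, so rows that do not move let the fingers close. It gives the time, the measured TCP pose, the force and the opening at its end, in the units of the state.
- get_obs(): the state, without advancing time (a new reading comes with each control period).
- capture(name): name is "scene" or "top" or "wrist"; returns a dict with "image" (420x560x3 uint8, red, green, blue), "camera_matrix" (3x3 intrinsics, pixels), "k1" (the pictures are not rectified: a ray, as slopes to the right and down, at radius r is drawn at 1 + k1 r^2 times it, then the intrinsics apply), "extrinsics" (4x4, takes a point from world to camera coordinates); the wrist camera has in their place "hand_eye" (4x4, takes a point from camera to tool coordinates, whose origin is the TCP and whose axes are the flange's). Camera axes: x right, y up, looking along -z (the intrinsics and any distortion apply to the point x, -y, -z); pixel columns grow to the right and rows downward; lengths in mm; the calibration is good to about 2 mm. A picture is of the moment at which its call begins: read the wrist's pose just before it. There is no depth.
- hand_in(): hands the job in, once; it reports no verdict.
The state is a dict: "t": time; "qpos": joint angles; "joint_vel": joint speeds; "tau": joint torques, N m; "ee_pos": TCP position; "ee_rot": TCP orientation; "wrist_force": force on the tool from outside, world axes, zero at the start; "ft_torque": the same for the moment, N m; "opening": opening from 0.0 (shut) to 1.0 (fully open).
Only numpy, scipy, OpenCV 4.12 (cv2) and the standard library are available. Lean on these libraries where they do the work, as an engineer would, in place of code of your own. Each camera call takes 0.05 s, during which the arm holds its last target.

## Task

Slide the jar that stands on the scale's platter along the platter, without lifting or tipping it, into the V-shaped stop until it sits fully home against both faces. Then press the large round print key on the keypad console fully down and let it come up again, with the jar still home. Leave the other things on the counter where they are.

Things in the scene. Friction and masses are not known exactly. Their poses are not given: they have to be found in the camera images.
- jar_center (a point): Centre of the jar on the platter: an amber glass cylinder 60 mm in diameter and 80 mm tall with a flat steel lid of the same diameter, standing upright, about 0.25 to 0.5 kg. The point is on its axis, 40 mm above its underside; its z is the jar's axis. It slides on the platter.
- seat (a point): Where the jar's centre is when the jar is home in the V stop (40 mm above the platter). Axes: x points horizontally into the V along its bisector (the way to push), up to 0.55 rad either side of world x; z up. The apex of the V is 42 mm beyond this point along x; the faces' open ends are level with this point, 44 mm to either side.
- vstop: The V stop, fixed to the platter: two upright bare aluminium plates 40 mm high, 62 mm long, 12 mm thick, meeting at a right angle, outer edges 52 mm to either side of the bisector; a mounting foot reaches 33 mm behind the apex. Origin on the platter under the seat, same axes. Only the jar and this stop stand on the platter.
- scale: Counter scale, fixed. Origin on the counter, under the platter's centre. The platter is flat bare steel, 300 mm along its x and 380 mm along its y, its top 75 mm above the counter.
- print_key_top (a point): Centre of the top of the print key, moving with it, 62 mm above the counter when up: a round grey push button, 30 mm in diameter, in a black housing on a fixed black keypad console (110 x 130 x 40 mm) right of the scale. The small square keys and display beside it are flat. It moves straight down 6 mm against a spring, about 5 N when fully down.
- print_key (a joint): Travel of the print key, m: 0 up, 0.006 fully down. It springs back when let go.
- tall_jar_center (a point): Centre of a bystander: a taller green jar, 68 mm in diameter and 125 mm tall, on the counter left of the scale.
- spare_roll_c (a point): Centre of a bystander: white label roll, 96 mm in diameter and 55 mm high, lying flat on the counter left of the scale.
- weight_c (a point): Centre of a bystander: brass calibration weight with a knob, 44 mm in diameter and 58 mm high, on the counter beyond the console.
- marker_c (a point): Centre of a bystander: black marker pen 135 mm long and 14 mm thick, lying on the counter right of the console.
- jar: The jar itself; origin at the centre of its underside.
Mind the look-alikes: they are no part of the job. What is shaped like the jar but purple or red is not meant. What is shaped like the part that bears print_key_top but orange is not meant.

How it is judged:
By the outcome, as a careful person would: the job done as asked, in the order asked, and still so for the second after the job is handed in, with the robot touching nothing.
It also fails if it takes over 64 s, if anything falls off the work surface, if the arm or the gripper's body presses on something with over 40 N, if the wrist force passes 120 N, or if a joint passes its speed limit or range.

## Working session

There is one attempt and no reset: what is moved stays moved. The work goes in short steps, Python scripts to look and compute and a tool call to move; the robot and the scene stay as the last step left them, time stands still between calls to the robot, and variables do not carry over. Pictures are saved under pics/ and viewed, and the job is handed in when it is done.

Besides the shell and the picture viewer there is one more tool, called after "Emit:" as name([rows], argument=value, ...), one row to a line, values as JSON. carry_out: Moves the arm, as the interface text tells. Its arguments: {"type":"object","properties":{"moves":{"type":"array"},"fingers":{"type":"number"},"squeeze":{"type":"number"}},"required":["moves"]}

```bash
mkdir -p pics; ls; python3 - <<'E'
from rig import *
import cv2,pickle
o=get_obs();print(o)
d={}
for n in ["scene","top","wrist"]:
    c=capture(n);d[n]=c
    cv2.imwrite(f"pics/{n}0.png",c["image"][:,:,::-1])
    print(n,c["camera_matrix"],c["k1"],c.get("extrinsics"),c.get("hand_eye"))
pickle.dump((o,d),open("c0.pkl","wb"))
E
```

```text
pics
{'t': 0.0, 'qpos': array([-1.25601463e+00,  2.76593471e-01,  1.50611275e+00, -3.66836249e-05,
        1.36069591e+00, -1.20996514e-01]), 'joint_vel': array([ 0.00042832, -0.00033208,  0.00119361, -0.00292736, -0.00215475,
       -0.00158458]), 'tau': array([-5.05044100e-04, -4.04581583e+01, -2.37221611e+01,  6.97785756e-02,
        3.43816937e-02, -1.17007276e-04]), 'ee_pos': array([ 242.52459875, -520.72762858,  204.61374214]), 'ee_rot': array([ 9.76354704e-01,  2.16172786e-01, -1.05376367e-04, -8.98761122e-04]), 'wrist_force': array([ 0.64309369, -0.29641276, -0.63352124]), 'ft_torque': array([-0.00239572, -0.00859988,  0.02504256]), 'opening': 0.9986531195663018}
scene [[455.98896231   0.         281.1489667 ]
 [  0.         455.98896231 209.75595812]
 [  0.           0.           1.        ]] -0.09569941551839818 [[-5.50965873e-01  8.34525984e-01  1.72880956e-03  3.08068906e+02]
 [-6.09312203e-01 -4.03690366e-01  6.82475441e-01  2.84938444e+02]
 [ 5.70241392e-01  3.74967293e-01  7.30906481e-01 -1.58398632e+03]
 [ 0.00000000e+00  0.00000000e+00  0.00000000e+00  1.00000000e+00
[... 163 characters left out ...]
8.50026772e-03 -9.99628918e-01 -2.58799493e-02  3.23811102e+00]
 [ 9.90498874e-01  4.86450575e-03  1.37434774e-01 -5.83799640e+02]
 [-1.37257881e-01 -2.68022930e-02  9.90172667e-01 -1.10378363e+03]
 [ 0.00000000e+00  0.00000000e+00  0.00000000e+00  1.00000000e+00]] None
wrist [[322.19965321   0.         277.30056124]
 [  0.         322.19965321 210.121094  ]
 [  0.           0.           1.        ]] -0.0001307781396416289 None [[-3.49297802e-04  9.73502821e-01  2.28674738e-01  6.66875926e+01]
 [ 9.99999938e-01  3.27993260e-04  1.31170662e-04 -1.20505119e+00]
 [ 5.26912370e-05  2.28674769e-01 -9.73502875e-01 -1.79443241e+02]
 [ 0.00000000e+00  0.00000000e+00  0.00000000e+00  1.00000000e+00]]
```

View pics/scene0.png

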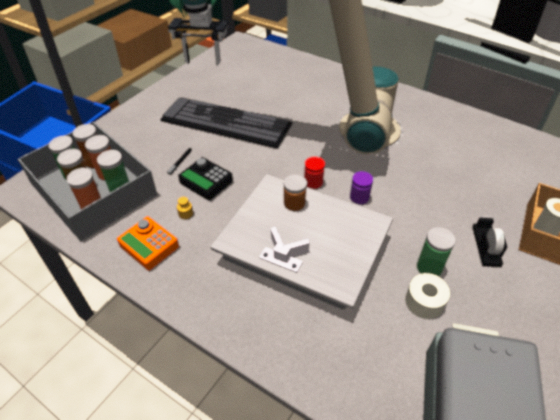

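View pics/top0.png

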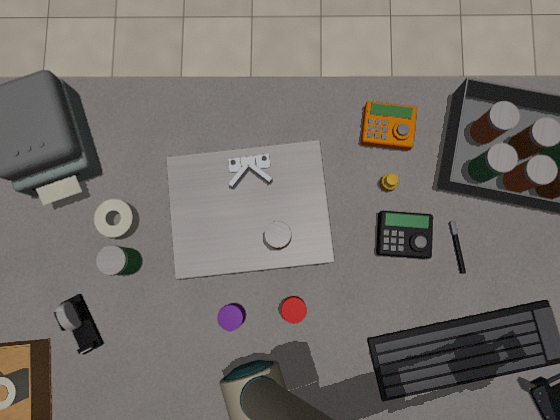

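View pics/wrist0.png

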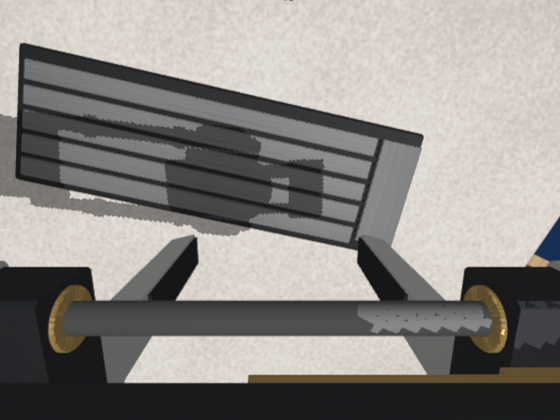

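The top view shows the jar lid near (277,236), the V stop near (250,170) and the black console's key near (419,242). The orange console, and the red and purple jars, are decoys. I'll enlarge these areas.

```bash
cat > h.py <<'E'
import numpy as np,cv2
def ray(c,uv):
    K=c["camera_matrix"];E=c["extrinsics"];k=c["k1"]
    p=np.array([(uv[0]-K[0,2])/K[0,0],(uv[1]-K[1,2])/K[1,1]])
    q=p.copy()
    for _ in range(20): q=p/(1+k*(q@q))
    d=np.array([q[0],-q[1],-1.]);R=E[:3,:3]
    return -R.T@E[:3,3],R.T@d
def at(c,uv,z):
    o,d=ray(c,uv);return o+d*(z-o[2])/d[2]
def proj(c,P):
    K=c["camera_matrix"];E=c["extrinsics"]
    q=E[:3,:3]@np.array(P)+E[:3,3];s=np.array([q[0],-q[1]])/-q[2];s=s*(1+c["k1"]*(s@s))
    return s*K[0,0]+K[:2,2]
def wristc(c,ob):
    from scipy.spatial.transform import Rotation as R
    T=np.eye(4);T[:3,:3]=R.from_quat(ob["ee_rot"]).as_matrix();T[:3,3]=ob["ee_pos"]
    c=dict(c);c["extrinsics"]=np.linalg.inv(T@c["hand_eye"]);return c
def crop(im,x0,y0,x1,y1,s,f):
    cv2.imwrite(f,cv2.resize(im[y0:y1,x0:x1,::-1],None,fx=s,fy=s,interpolation=cv2.INTER_CUBIC))
E
python3 - <<'E'
import pickle
from h import *
o,d=pickle.load(open("c0.pkl","rb"))
crop(d["top"]["image"],215,140,305,260,5,"pics/t1.png")
crop(d["top"]["image"],370,205,440,265,10,"pics/t2.png")
crop(d["scene"]["image"],250,165,330,275,5,"pics/s1.png")
crop(d["scene"]["image"],170,145,240,205,10,"pics/s2.png")
E
```

```text
(no output)
```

View pics/t1.png

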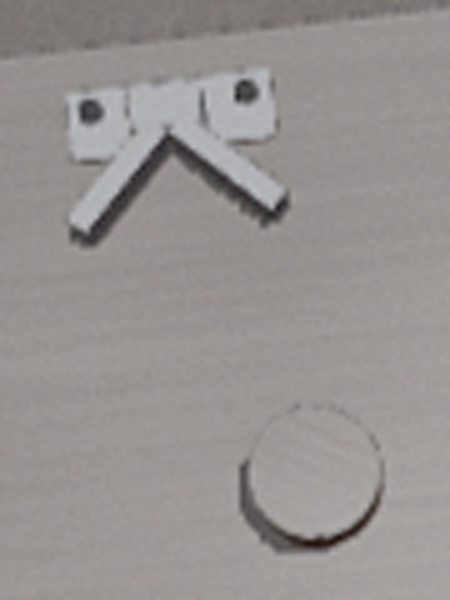

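View pics/t2.png

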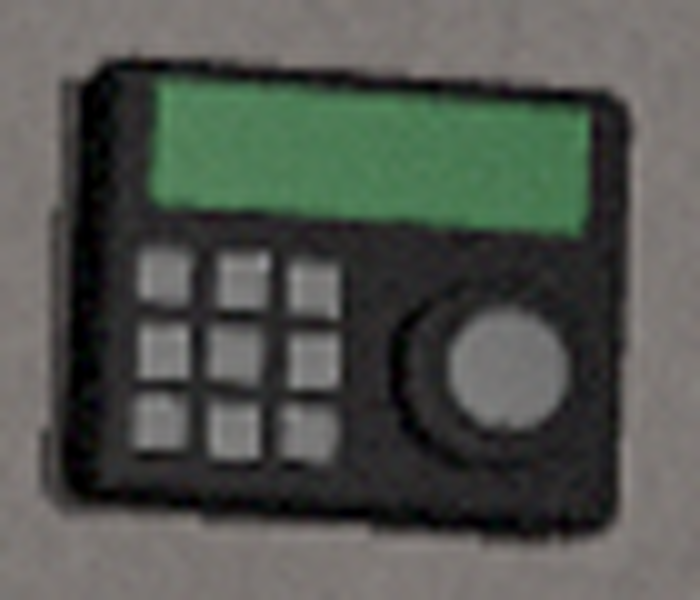

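View pics/s1.png

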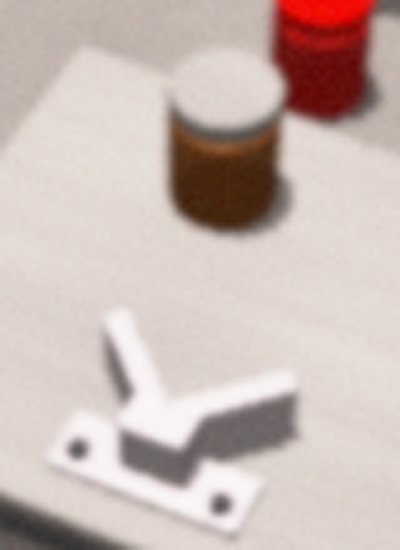

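View pics/s2.png

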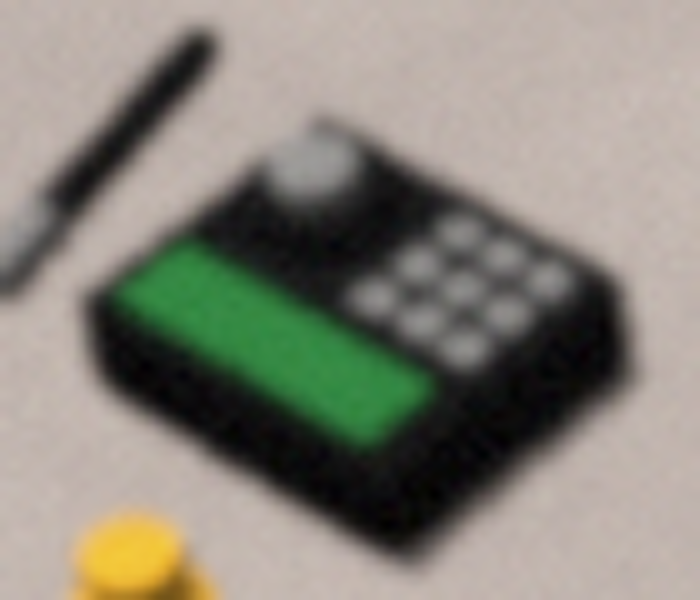

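```bash
python3 - <<'E'
import pickle
from h import *
np.set_printoptions(precision=1,suppress=True)
o,d=pickle.load(open("c0.pkl","rb"));t=d["top"];s=d["scene"]
f=lambda x0,y0,k,p:((p[0]+.5)/k+x0-.5,(p[1]+.5)/k+y0-.5)
T=lambda p,z:at(t,f(215,140,5,p),z)
S=lambda p,z:at(s,f(250,165,5,p),z)
for n,p,z in [("apex",(168,130),115),("L in",(87,232),115),("R in",(272,211),115),("L out",(70,220),115),("R out",(288,194),115),("lid",(316,472),155),("footL",(72,90),80),("footR",(270,68),80),("hL",(91,111),80),("hR",(246,91),80)]: print(n,T(p,z))
print("key",at(t,f(370,205,10,(508,368)),62),at(s,f(170,145,10,(315,165)),62))
for n,p,z in [("lid",(227,92),155),("hL",(222,504),80),("hR",(78,448),80),("tipR",(115,313),115),("tipL",(292,380),115)]: print("s",n,S(p,z))
a=T((168,130),115)[:2];l=T((87,232),115)[:2]-a;r=T((272,211),115)[:2]-a
print(np.linalg.norm(l),np.linalg.norm(r),np.degrees(np.arccos(l@r/np.linalg.norm(l)/np.linalg.norm(r))))
print(np.degrees(np.arctan2(*(-(l/np.linalg.norm(l)+r/np.linalg.norm(r)))[::-1])))
lx=T((70,220),115)-T((288,194),115);print(np.degrees(np.arctan2(-lx[0],lx[1])))
hx=T((91,111),80)-T((246,91),80);print(np.degrees(np.arctan2(-hx[0],hx[1])))
E
```

```text
apex [676.3  81.4 115. ]
L in [627.4 118.4 115. ]
R in [637.7  32.1 115. ]
L out [633.1 126.5 115. ]
R out [645.8  24.7 115. ]
lid [512.4   9.1 155. ]
footL [704.3 132.1  80. ]
footR [715.5  35.7  80. ]
hL [693.9 122.5  80. ]
hR [704.   47.3  80. ]
key [ 504.9 -328.2   62. ] [ 509.6 -322.2   62. ]
s lid [518.4  15.4 155. ]
s hL [692.3 124.4  80. ]
s hR [702.6  48.1  80. ]
s tipR [645.7  31.8 115. ]
s tipL [634.  126.2 115. ]
61.2739334309041 62.60423824359091 89.18288746571811
7.409070044448738
7.1127678635529215
7.653841527154848
```

Emit:
carry_out([
  {"x": 12,"y": 38,"z": 8},
  {"x": 12,"y": 38,"z": 8},
  {"x": 12,"y": 38,"z": 8},
  {"x": 12,"y": 38,"z": 8},
  {"x": 12,"y": 38,"z": 8},
  {"x": 12,"y": 38,"z": 8},
  {"x": 12,"y": 38,"z": 8},
  {"x": 12,"y": 38,"z": 8},
  {"x": 12,"y": 38,"z": 8},
  {"x": 12,"y": 38,"z": 8},
  {"x": 12,"y": 38,"z": 8},
  {"x": 12,"y": 38,"z": 8},
], fingers=30)

```text
invalid input
```

Emit:
carry_out([
  {"x": 2,"y": 10,"z": 0},
  {},
])

```text
invalid input
```

```bash
python3 - <<'E'
from rig import *
import cv2,pickle
o=get_obs();c=capture("wrist");print(o["t"],o["ee_pos"],o["ee_rot"],o["opening"],o["wrist_force"])
cv2.imwrite("pics/w1.png",c["image"][:,:,::-1])
pickle.dump((o,c),open("c1.pkl","wb"))
E
```

```text
0.15 [ 242.5709245  -520.87224423  204.82343637] [ 9.76357992e-01  2.16158777e-01 -8.41342027e-05 -6.68348254e-04] 1.0009600753219838 [-0.04626562 -0.1552864   0.44315643]
```

View pics/w1.png

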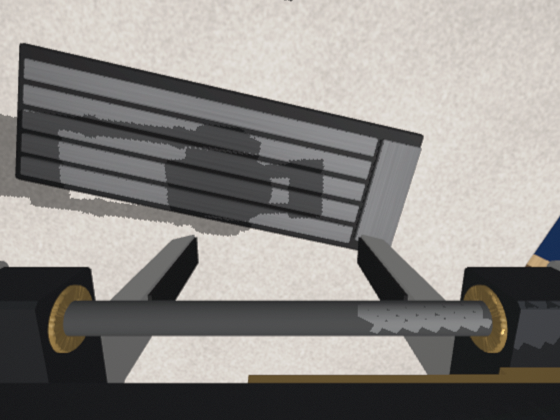

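All six keys seem to be needed in every row.

Emit:
carry_out([
  {"x": 12,"y": 38,"z": 8,"wx": 0,"wy": 0,"wz": 0},
  {"x": 12,"y": 38,"z": 8,"wx": 0,"wy": 0,"wz": 0},
  {"x": 12,"y": 38,"z": 8,"wx": 0,"wy": 0,"wz": 0},
  {"x": 12,"y": 38,"z": 8,"wx": 0,"wy": 0,"wz": 0},
  {"x": 12,"y": 38,"z": 8,"wx": 0,"wy": 0,"wz": 0},
  {"x": 12,"y": 38,"z": 8,"wx": 0,"wy": 0,"wz": 0},
  {"x": 12,"y": 38,"z": 8,"wx": 0,"wy": 0,"wz": 0},
  {"x": 12,"y": 38,"z": 8,"wx": 0,"wy": 0,"wz": 0},
  {"x": 12,"y": 38,"z": 8,"wx": 0,"wy": 0,"wz": 0},
  {"x": 12,"y": 38,"z": 8,"wx": 0,"wy": 0,"wz": 0},
  {"x": 12,"y": 38,"z": 8,"wx": 0,"wy": 0,"wz": 0},
  {"x": 12,"y": 38,"z": 8,"wx": 0,"wy": 0,"wz": 0},
], fingers=30, squeeze=20)

```text
t: 1.2
ee_pos: [382.3, -57.3, 298.0]
ee_rot: [0.978, 0.208, -0.0, -0.002]
wrist_force: [0.7, -0.0, -0.3]
opening: 0.321
```

```bash
cat > look.py <<'E'
from rig import *
import cv2,pickle,sys
n=sys.argv[1];cam=sys.argv[2]
o=get_obs();c=capture(cam);print(o["t"],o["ee_pos"],o["ee_rot"],o["opening"],o["wrist_force"])
cv2.imwrite(f"pics/{n}.png",c["image"][:,:,::-1])
pickle.dump((o,c),open(n+".pkl","wb"))
E
python3 look.py w2 wrist
```

```text
1.2 [382.30445169 -57.25851527 297.99721511] [ 9.78139835e-01  2.07933580e-01 -2.41590125e-04 -2.45588333e-03] 0.3211287795121739 [ 0.68531441 -0.02290715 -0.30620346]
```

View pics/w2.png

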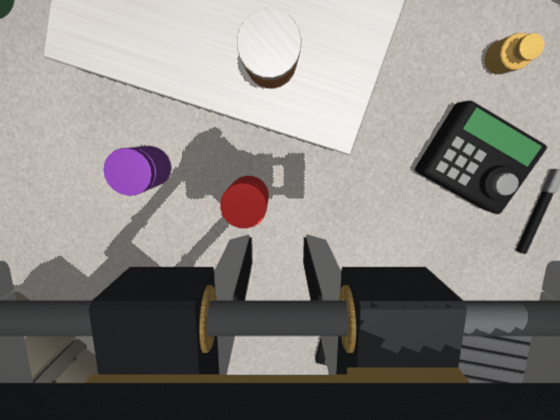

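The wrist view has the jar lid centred near (269,43) and the print key near (503,184). I'll fit both more closely in crops.

```bash
python3 - <<'E'
import pickle
from h import *
o,c=pickle.load(open("w2.pkl","rb"))
crop(c["image"],220,0,320,100,6,"pics/w2a.png");crop(c["image"],470,155,530,215,10,"pics/w2b.png")
E
```

```text
(no output)
```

View pics/w2a.png

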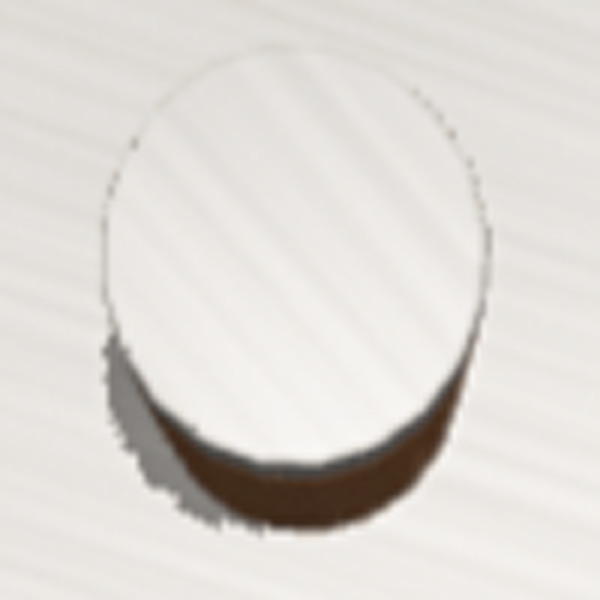

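View pics/w2b.png

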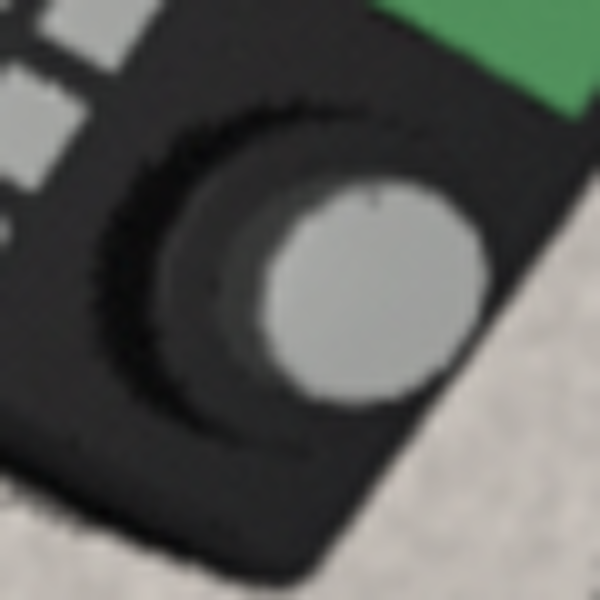

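```bash
python3 - <<'E'
import pickle
from h import *
np.set_printoptions(precision=1,suppress=True)
o,c=pickle.load(open("w2.pkl","rb"));c=wristc(c,o)
f=lambda x0,y0,k,p:((p[0]+.5)/k+x0-.5,(p[1]+.5)/k+y0-.5)
for p in [(298,254),(105,250),(488,250),(298,47),(298,462)]: print(at(c,f(220,0,6,p),155))
print("key",at(c,f(470,155,10,(376,293)),62))
E
```

```text
[514.9  11.9 155. ]
[503.4  39.1 155. ]
[527.1 -14.3 155. ]
[540.8  23.3 155. ]
[487.6   0.  155. ]
key [ 506.4 -325.2   62. ]
```

Emit:
carry_out([
  {"x": 14,"y": 6,"z": -20,"wx": 0,"wy": 0,"wz": 1.7},
  {"x": 14,"y": 6,"z": -28,"wx": 0,"wy": 0,"wz": 1.7},
  {"x": 14,"y": 6,"z": -28,"wx": 0,"wy": 0,"wz": 1.7},
  {"x": 14,"y": 6,"z": -28,"wx": 0,"wy": 0,"wz": 1.7},
  {"x": 14,"y": 5,"z": -28,"wx": 0,"wy": 0,"wz": 1.7},
  {"x": 14,"y": 5,"z": -28,"wx": 0,"wy": 0,"wz": 1.7},
  {"x": 0,"y": 0,"z": -20,"wx": 0,"wy": 0,"wz": 0},
  {"x": 0,"y": 0,"z": -10,"wx": 0,"wy": 0,"wz": 0},
  {"x": 0,"y": 0,"z": 0,"wx": 0,"wy": 0,"wz": 0},
])

```text
t: 2.0
ee_pos: [473.9, -7.5, 104.7]
ee_rot: [0.95, 0.312, 0.008, -0.003]
wrist_force: [-1.0, -0.2, 0.3]
opening: 0.316
```

```bash
python3 look.py w3 wrist;python3 look.py s3 scene
```

```text
2.0 [473.89832891  -7.46140876 104.73617334] [ 0.95014941  0.31166526  0.00833172 -0.00338291] 0.31572687820495693 [-0.9901962  -0.1902555   0.32167844]
2.05 [474.14020882  -7.56749634 105.56843112] [ 0.95017865  0.31156851  0.00868652 -0.00318576] 0.32238459068747416 [-0.10959511  0.02578273 -0.39933169]
```

View pics/w3.png

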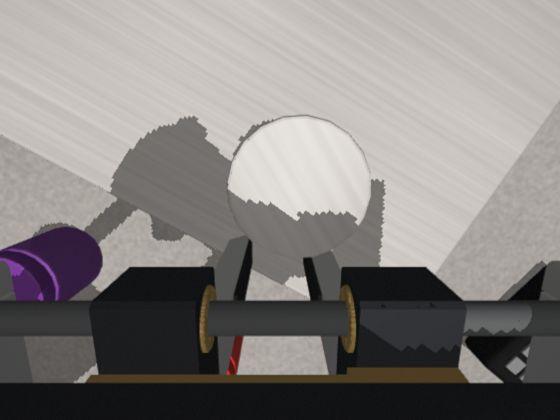

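View pics/s3.png

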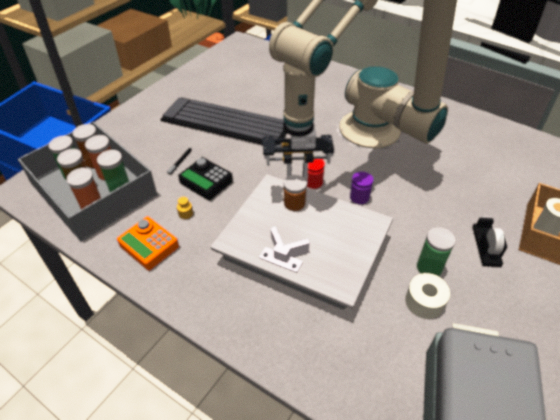

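Emit:
carry_out([
  {"x": 2,"y": -5,"z": -3,"wx": -0.6,"wy": 0.8,"wz": 0},
  {"x": 0,"y": -5,"z": -2,"wx": 0,"wy": 0,"wz": 0},
  {"x": 0,"y": 0,"z": 0,"wx": 0,"wy": 0,"wz": 0},
])

```text
t: 2.35
ee_pos: [479.4, -19.6, 104.5]
ee_rot: [0.95, 0.311, 0.004, 0.002]
wrist_force: [0.3, -0.6, 0.2]
opening: 0.319
```

```bash
cat > st.py <<'E'
from rig import *
import numpy as np
from scipy.spatial.transform import Rotation as R
o=get_obs();m=R.from_quat(o["ee_rot"]).as_matrix()
np.set_printoptions(precision=2,suppress=True)
p=o["ee_pos"];a=np.arctan2(m[1,0],m[0,0])
print("t",o["t"],"p",p,"yaw",np.degrees(a),"fix wx,wy deg",np.degrees(-m[1,2]),np.degrees(m[0,2]),"F",o["wrist_force"],"op",o["opening"]*94,"cradle jar est",p[:2]+34*np.array([np.cos(a),np.sin(a)]))
E
python3 st.py
```

```text
t 2.35 p [479.4  -19.64 104.54] yaw 36.2908613595519 fix wx,wy deg 0.1168004842392628 0.4623368691923319 F [ 0.28 -0.55  0.18] op 30.02675144364309 cradle jar est [506.81   0.49]
```

Emit:
carry_out([
  {"x": -1,"y": 4,"z": -2,"wx": 0,"wy": 0.4,"wz": 0},
  {"x": 3,"y": 2,"z": -2,"wx": 0,"wy": 0,"wz": 0},
  {"x": 3,"y": 2,"z": 0,"wx": 0,"wy": 0,"wz": 0},
  {"x": 3,"y": 2,"z": 0,"wx": 0,"wy": 0,"wz": 0},
  {"x": 0,"y": 0,"z": 0,"wx": 0,"wy": 0,"wz": 0},
])

```text
t: 2.77
ee_pos: [488.3, -9.7, 102.3]
ee_rot: [0.95, 0.311, 0.001, 0.002]
wrist_force: [0.6, 0.6, -0.1]
opening: 0.32
```

```bash
python3 st.py; python3 look.py w4 wrist
```

```text
t 2.7667 p [488.28  -9.72 102.28] yaw 36.21376168578303 fix wx,wy deg 0.17066516081657881 0.14389178887893073 F [ 0.56  0.56 -0.13] op 30.079873660421953 cradle jar est [515.71  10.37]
2.7667 [488.27835534  -9.72031888 102.28169539] [9.50476692e-01 3.10789742e-01 7.30639574e-04 1.80584099e-03] 0.31999865596193566 [ 0.56316942  0.56394176 -0.1338825 ]
```

View pics/w4.png

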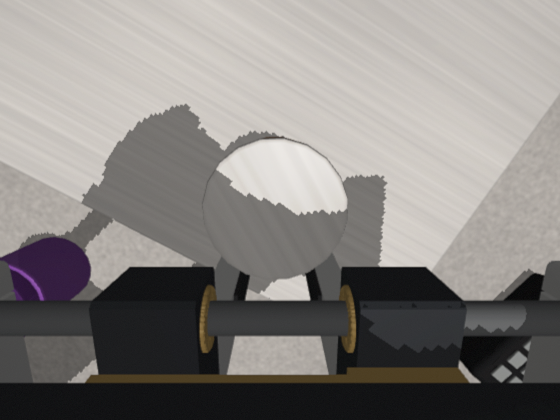

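The jar is centred between the fingers (lid near (275,207)) and just about in contact, so I start pushing.

Emit:
carry_out([
  {"x": 3,"y": 2,"z": 0,"wx": 0,"wy": 0,"wz": 0},
  {"x": 5,"y": 4,"z": 0,"wx": 0,"wy": 0,"wz": 0},
  {"x": 5,"y": 4,"z": 0,"wx": 0,"wy": 0,"wz": 0},
  {"x": 5,"y": 4,"z": 0,"wx": 0,"wy": 0,"wz": 0},
  {"x": 5,"y": 4,"z": 0,"wx": 0,"wy": 0,"wz": 0},
  {"x": 5,"y": 4,"z": 0,"wx": 0,"wy": 0,"wz": 0},
  {"x": 5,"y": 4,"z": 0,"wx": 0,"wy": 0,"wz": 0},
  {"x": 5,"y": 4,"z": 0,"wx": 0,"wy": 0,"wz": 0},
  {"x": 3,"y": 2,"z": 0,"wx": 0,"wy": 0,"wz": 0},
  {"x": 0,"y": 0,"z": 0,"wx": 0,"wy": 0,"wz": 0},
])

```text
t: 3.65
ee_pos: [530.7, 24.4, 102.4]
ee_rot: [0.95, 0.312, -0.003, 0.003]
wrist_force: [-2.8, -3.2, 3.4]
opening: 0.32
```

```bash
python3 st.py; python3 look.py w5 wrist
```

```text
t 3.65 p [530.71  24.38 102.36] yaw 36.346677310843084 fix wx,wy deg 0.3999698575420681 -0.20959753025411518 F [-2.81 -3.15  3.37] op 30.057480894098966 cradle jar est [558.1   44.53]
3.65 [530.71174842  24.37686949 102.35629905] [ 0.950108    0.31189623 -0.00282651  0.00274581] 0.319760435043606 [-2.80927014 -3.15256471  3.36618367]
```

View pics/w5.png

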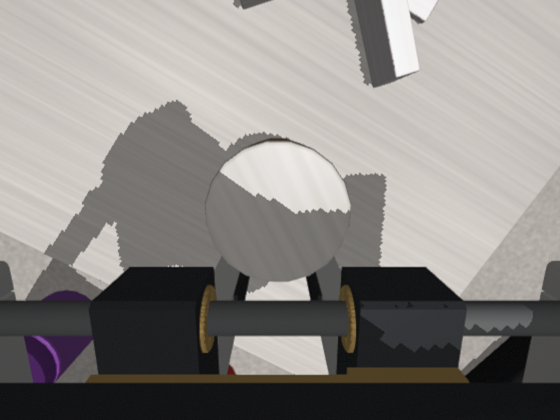

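Emit:
carry_out([
  {"x": 4,"y": 5,"z": 0,"wx": 0.2,"wy": 0,"wz": -1.5},
  {"x": 4,"y": 6,"z": 0,"wx": 0.2,"wy": 0,"wz": -1.5},
  {"x": 4,"y": 6,"z": 0,"wx": 0,"wy": 0,"wz": -1.5},
  {"x": 4,"y": 6,"z": 0,"wx": 0,"wy": 0,"wz": -4},
  {"x": 4,"y": 5,"z": 0,"wx": 0,"wy": 0,"wz": -4},
  {"x": 5,"y": 4,"z": 0,"wx": 0,"wy": 0,"wz": -4},
  {"x": 0,"y": 0,"z": 0,"wx": 0,"wy": 0,"wz": 0},
])

```text
t: 4.28
ee_pos: [552.6, 57.7, 102.1]
ee_rot: [0.986, 0.165, -0.005, -0.003]
wrist_force: [-1.1, -1.0, -0.7]
opening: 0.322
```

```bash
python3 st.py; python3 look.py w6 wrist
```

```text
t 4.2833 p [552.65  57.73 102.1 ] yaw 18.945720676609273 fix wx,wy deg -0.22241035344941876 -0.5709286734186202 F [-1.06 -1.05 -0.71] op 30.221803270875647 cradle jar est [584.81  68.77]
4.2833 [552.64935798  57.73046223 102.10103109] [ 0.98635189  0.16456415 -0.00459502 -0.00273439] 0.3215085454348473 [-1.05969334 -1.04630471 -0.71431453]
```

View pics/w6.png

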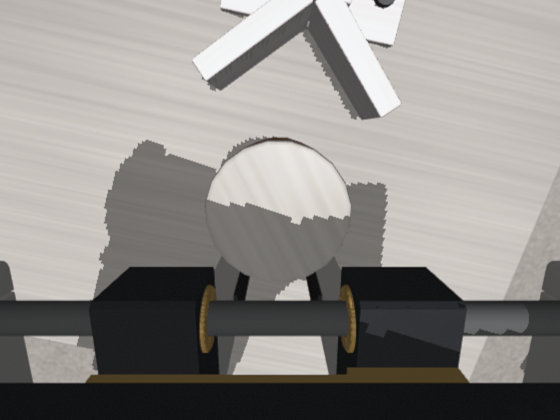

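The jar is still in the cradle (lid near (278,210)), with the V tips near (205,75) and (390,108). I'll use this view to refine the seat.

```bash
python3 - <<'E'
import pickle
from h import *
o,c=pickle.load(open("w6.pkl","rb"))
crop(c["image"],180,0,420,150,3.3,"pics/w6a.png")
E
```

```text
(no output)
```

View pics/w6a.png

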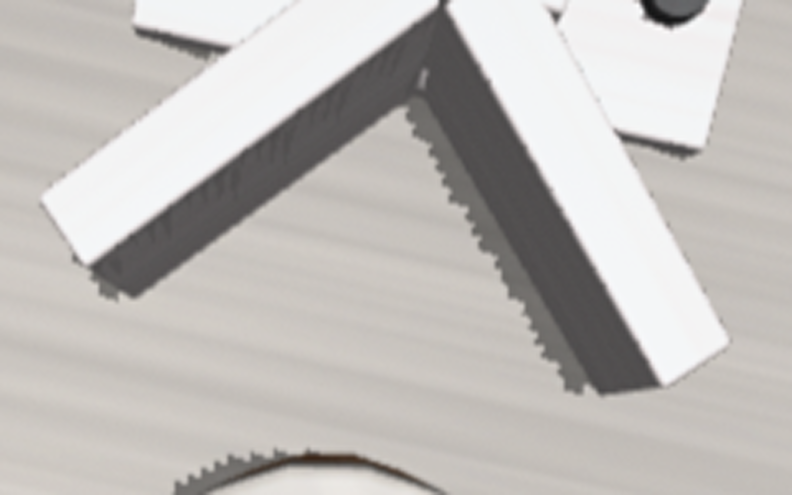

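```bash
python3 - <<'E'
import pickle
from h import *
np.set_printoptions(precision=1,suppress=True)
o,c=pickle.load(open("w6.pkl","rb"));c=wristc(c,o)
f=lambda p:((p[0]+.5)/3.3+180-.5,(p[1]+.5)/3.3-.5)
P={}
for n,p,z in [("apex",(443,7),115),("Lin",(90,267),115),("Lout",(42,203),115),("Rin",(663,385),115),("Rout",(728,343),115),("apexb",(415,95),75),("Lb",(132,297),75),("Rb",(603,393),75)]:
    P[n]=at(c,f(p),z);print(n,P[n])
for a,b in [("Lout","Rout"),("Lin","Rin"),("Lb","Rb")]:
    v=P[a]-P[b];print(np.degrees(np.arctan2(-v[0],v[1])),np.linalg.norm(v),(P[a]+P[b])/2)
print("jar",at(c,(278,210),155),at(c,(278,138),155),at(c,(206,210),155),at(c,(350,210),155))
E
```

```text
apex [676.7  83.8 115. ]
Lin [628.3 120.9 115. ]
Lout [634.4 129.9 115. ]
Rin [640.1  35.1 115. ]
Rout [648.7  28.3 115. ]
apexb [676.6  84.6  75. ]
Lb [628.5 122.1  75. ]
Rb [640.8  34.3  75. ]
8.04870427811525 102.577314445414 [641.6  79.1 115. ]
7.848298720571032 86.67539785634655 [634.2  78.  115. ]
7.918381638899379 88.72006080395288 [634.6  78.2  75. ]
jar [587.8  70.5 155. ] [614.6  79.6 155. ] [578.3  97.9 155. ] [597.2  43.1 155. ]
```

Emit:
carry_out([
  {"x": 4,"y": 3,"z": 0,"wx": -0.2,"wy": -0.5,"wz": -3.5},
  {"x": 4,"y": 3,"z": 0,"wx": 0,"wy": 0,"wz": -3.5},
  {"x": 5,"y": 3,"z": 0,"wx": 0,"wy": 0,"wz": -3.5},
  {"x": 5,"y": 2,"z": 0,"wx": 0,"wy": 0,"wz": 0},
  {"x": 5,"y": 1,"z": 0,"wx": 0,"wy": 0,"wz": 0},
  {"x": 5,"y": 1,"z": 0,"wx": 0,"wy": 0,"wz": 0},
  {"x": 5,"y": 1,"z": 0,"wx": 0,"wy": 0,"wz": 0},
  {"x": 3,"y": 0.5,"z": 0,"wx": 0,"wy": 0,"wz": 0},
  {"x": 0,"y": 0,"z": 0,"wx": 0,"wy": 0,"wz": 0},
])

```text
t: 5.08
ee_pos: [582.1, 72.5, 101.9]
ee_rot: [0.997, 0.079, -0.007, -0.002]
wrist_force: [-3.4, -0.5, 2.9]
opening: 0.32
```

```bash
python3 st.py; python3 look.py w7 wrist
```

```text
t 5.0833 p [582.14  72.47 101.94] yaw 9.080503249422406 fix wx,wy deg -0.2007698542608029 -0.7891310518196286 F [-3.42 -0.48  2.93] op 30.09025834887353 cradle jar est [615.71  77.83]
5.0833 [582.14002022  72.46645196 101.94280698] [ 0.99683825  0.07913912 -0.00672638 -0.00229161] 0.320109131370995 [-3.42098726 -0.47820522  2.92546902]
```

View pics/w7.png

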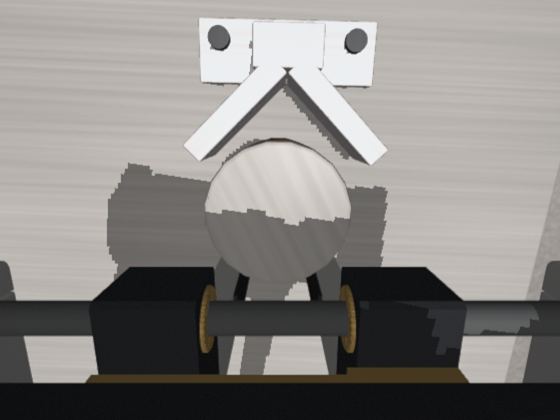

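Emit:
carry_out([
  {"x": 3,"y": -1,"z": 0,"wx": -0.2,"wy": -0.8,"wz": -1},
  {"x": 4,"y": -1,"z": 0,"wx": 0,"wy": 0,"wz": 0},
  {"x": 3,"y": -1,"z": 0,"wx": 0,"wy": 0,"wz": 0},
  {"x": 2,"y": 0,"z": 0,"wx": 0,"wy": 0,"wz": 0},
  {"x": 0,"y": 0,"z": 0,"wx": 0,"wy": 0,"wz": 0},
])

```text
t: 5.55
ee_pos: [594.1, 70.6, 101.4]
ee_rot: [0.998, 0.07, 0.0, -0.001]
wrist_force: [-3.2, 1.7, 2.6]
opening: 0.319
```

```bash
python3 st.py; python3 look.py w8 wrist
```

```text
t 5.55 p [594.13  70.65 101.38] yaw 8.02574020039928 fix wx,wy deg -0.1633504389507476 0.0211591252574261 F [-3.19  1.72  2.64] op 29.962577424128 cradle jar est [627.79  75.39]
5.55 [594.12660544  70.64719359 101.3796724 ] [ 9.97547288e-01  6.99810060e-02  2.83953928e-04 -1.40908620e-03] 0.31875082366093616 [-3.19425763  1.71615111  2.64257925]
```

View pics/w8.png

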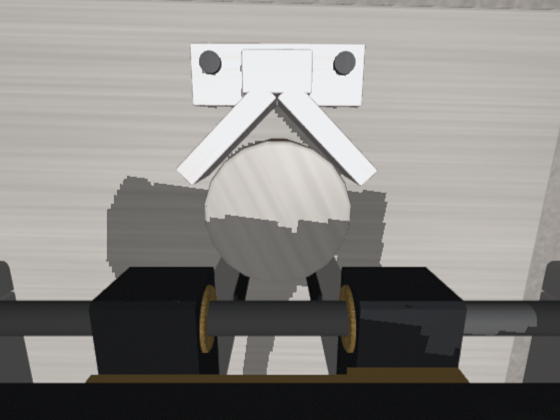

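It's well centred now: both the V apex and the lid are near column 278. I'll make the last approach in small steps and watch the force.

Emit:
carry_out([
  {"x": 1.5,"y": 0.2,"z": 0,"wx": 0,"wy": 0,"wz": 0},
  {"x": 1.5,"y": 0.2,"z": 0,"wx": 0,"wy": 0,"wz": 0},
  {"x": 1,"y": 0.2,"z": 0,"wx": 0,"wy": 0,"wz": 0},
])

```text
t: 5.85
ee_pos: [597.6, 70.8, 101.4]
ee_rot: [0.998, 0.07, -0.0, -0.001]
wrist_force: [-4.6, 0.7, 2.4]
opening: 0.318
```

Emit:
carry_out([
  {"x": 1,"y": 0.1,"z": 0,"wx": 0,"wy": 0,"wz": 0},
  {"x": 1,"y": 0.1,"z": 0,"wx": 0,"wy": 0,"wz": 0},
])

```text
t: 6.02
ee_pos: [599.6, 70.8, 101.4]
ee_rot: [0.998, 0.07, -0.001, -0.001]
wrist_force: [-3.9, -0.5, 3.8]
opening: 0.318
```

Emit:
carry_out([
  {"x": 1,"y": 0.1,"z": 0,"wx": 0,"wy": 0,"wz": 0},
])

```text
t: 6.1
ee_pos: [599.9, 70.8, 101.4]
ee_rot: [0.998, 0.07, -0.001, -0.001]
wrist_force: [-7.6, -0.0, 5.2]
opening: 0.319
```

Emit:
carry_out([
  {"x": 1,"y": 0.1,"z": 0,"wx": 0,"wy": 0,"wz": 0},
])

```text
t: 6.18
ee_pos: [599.9, 70.9, 101.4]
ee_rot: [0.998, 0.07, -0.003, -0.001]
wrist_force: [-6.8, 0.4, 5.2]
opening: 0.32
```

```bash
python3 st.py; python3 look.py w9 wrist
```

```text
t 6.1833 p [599.89  70.87 101.41] yaw 8.050782290052316 fix wx,wy deg -0.07065965555261891 -0.3097723014908479 F [-6.78  0.36  5.2 ] op 30.0699169289863 cradle jar est [633.56  75.63]
6.1833 [599.89265567  70.86931838 101.41298166] [ 9.97529384e-01  7.01957208e-02 -2.65333073e-03 -8.04862789e-04] 0.3198927332870883 [-6.78017153  0.36360936  5.20057653]
```

View pics/w9.png

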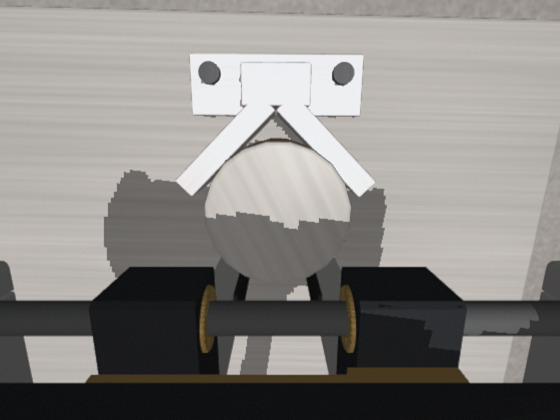

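Contact: the TCP stopped and the force rose. One firmer push checks that the jar is fully home.

Emit:
carry_out([
  {"x": 2,"y": 0.3,"z": 0,"wx": 0,"wy": 0,"wz": 0},
  {"x": 2.5,"y": 0.3,"z": 0,"wx": 0,"wy": 0,"wz": 0},
])

```text
t: 6.4
ee_pos: [599.9, 71.2, 101.5]
ee_rot: [0.998, 0.07, -0.007, -0.001]
wrist_force: [-10.3, -0.7, 8.2]
opening: 0.318
```

Emit:
carry_out([
  {"x": 3,"y": -0.6,"z": 0,"wx": 0,"wy": 0,"wz": 0},
  {"x": 3,"y": 1,"z": 0,"wx": 0,"wy": 0,"wz": 0},
])

```text
t: 6.57
ee_pos: [599.8, 71.7, 101.6]
ee_rot: [0.997, 0.07, -0.014, -0.001]
wrist_force: [-9.2, -3.2, 8.9]
opening: 0.324
```

```bash
python3 st.py
```

```text
t 6.5667 p [599.77  71.74 101.62] yaw 8.044427104698528 fix wx,wy deg -0.02525768979209129 -1.5569045879192962 F [-9.23 -3.17  8.88] op 30.424103438212228 cradle jar est [633.43  76.49]
```

Emit:
carry_out([
  {"x": -2,"y": -0.3,"z": 0,"wx": 0,"wy": 0,"wz": 0},
  {"x": -4,"y": -0.5,"z": 0,"wx": 0,"wy": -0.5,"wz": 0},
  {"x": -10,"y": -1.4,"z": 0,"wx": 0,"wy": 0,"wz": 0},
  {"x": -15,"y": -2,"z": 0,"wx": 0,"wy": 0,"wz": 0},
  {"x": -15,"y": -2,"z": 0,"wx": 0,"wy": 0,"wz": 0},
  {"x": 0,"y": 0,"z": 0,"wx": 0,"wy": 0,"wz": 0},
])

```text
t: 7.07
ee_pos: [558.5, 65.0, 101.2]
ee_rot: [0.998, 0.07, -0.001, -0.0]
wrist_force: [-1.0, 0.6, -0.1]
opening: 0.322
```

```bash
python3 st.py;  python3 look.py w10 wrist; python3 look.py s10 scene; python3 - <<'E'
import pickle
from h import *
o,c=pickle.load(open("s10.pkl","rb"));crop(c["image"],240,200,340,290,7,"pics/s10a.png")
E
```

```text
t 7.0667 p [558.53  65.   101.23] yaw 8.031430347921075 fix wx,wy deg -0.021325623931924328 -0.1206807307987263 F [-0.97  0.56 -0.06] op 30.28058067338508 cradle jar est [592.2   69.75]
7.0667 [558.53004216  64.99688453 101.22728313] [ 9.97544333e-01  7.00297083e-02 -1.03752047e-03 -2.59395421e-04] 0.32213383695090514 [-0.96960742  0.56158884 -0.06270922]
7.1167 [560.43105531  65.08392628 101.5027213 ] [ 9.97549883e-01  6.99581761e-02  1.70352984e-04 -2.37507896e-04] 0.31984798787122537 [-0.10076013 -0.21774132  0.67943697]
```

View pics/w10.png

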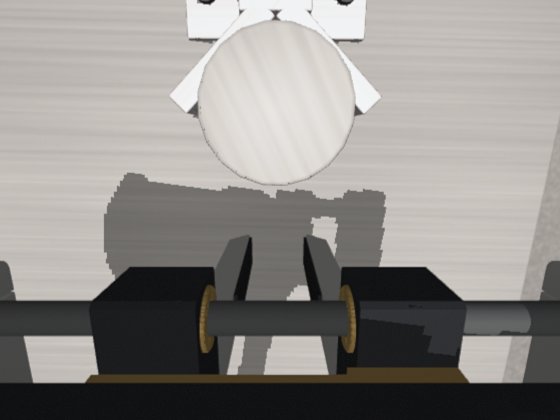

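View pics/s10a.png

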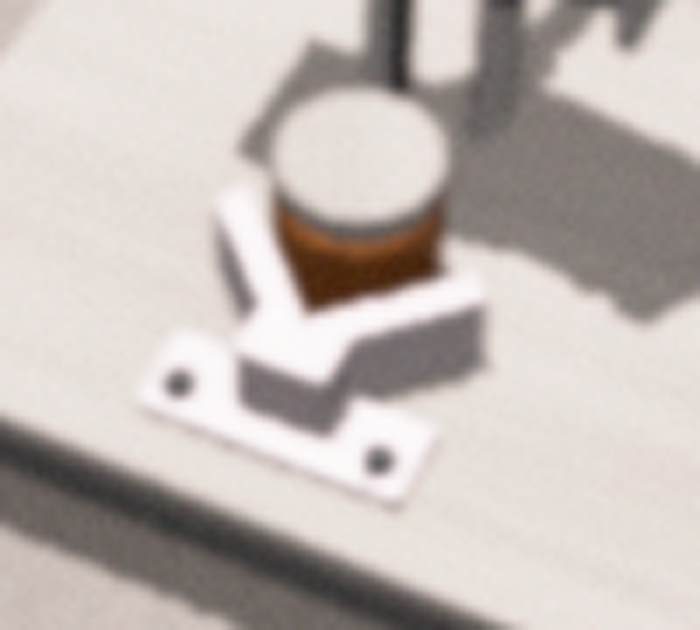

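```bash
python3 - <<'E'
import pickle
from h import *
o,c=pickle.load(open("w10.pkl","rb"));crop(c["image"],160,0,390,195,3.4,"pics/w10a.png")
E
```

```text
(no output)
```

View pics/w10a.png

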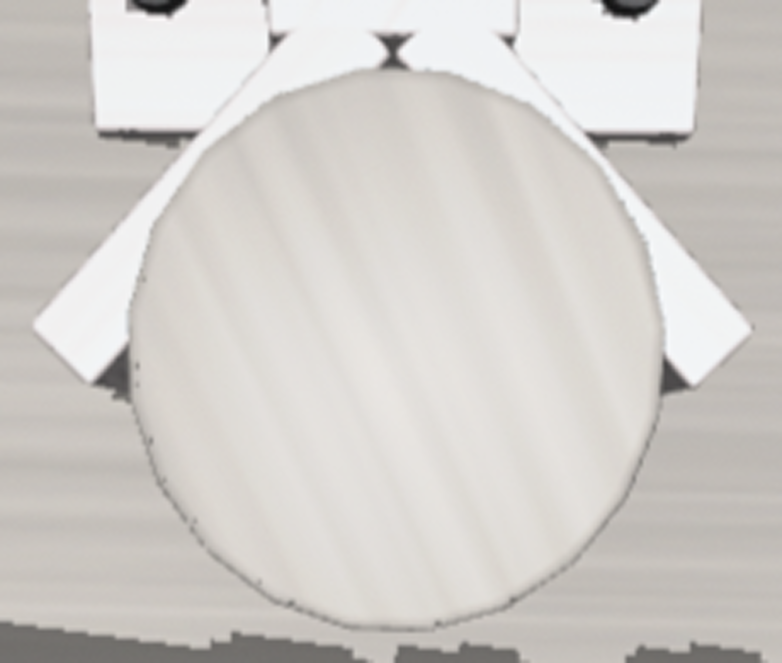

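```bash
python3 - <<'E'
import pickle
from h import *
np.set_printoptions(precision=1,suppress=True)
o,c=pickle.load(open("w10.pkl","rb"));c=wristc(c,o)
f=lambda p:((p[0]+.5)/3.4+160-.5,(p[1]+.5)/3.4-.5)
g=lambda x,y,z:at(c,f((x,y)),z)
e=[g(129,350,155),g(662,345,155),g(396,69,155),g(396,629,155)]
for x in e: print(x)
print("jar",(e[0]+e[1])/2,(e[2]+e[3])/2)
P=[g(93,384,115),g(695,386,115),g(33,325,115),g(752,330,115),g(394,52,115)]
for p in P: print(p)
print("in mid",(P[0]+P[1])/2, "out mid",(P[2]+P[3])/2)
E
```

```text
[631.4 106.5 155. ]
[640.  49. 155.]
[662.8  81.4 155. ]
[605.   73.3 155. ]
jar [635.7  77.7 155. ] [633.9  77.4 155. ]
[628.2 121.1 115. ]
[640.1  34.7 115. ]
[635.1 130.2 115. ]
[648.8  28.1 115. ]
[677.1  83.9 115. ]
in mid [634.1  77.9 115. ] out mid [641.9  79.2 115. ]
```

The jar measures about (634.8,77.6) against a seat of (634.3,78), so it's home within about 1 mm. Next is the key at (506.5,-325.5).

Emit:
carry_out([
  {"x": -8,"y": -4,"z": 20,"wx": 0,"wy": 0,"wz": 0},
  {"x": -6,"y": -25,"z": 25,"wx": 0,"wy": 0,"wz": 0},
  {"x": -4,"y": -36,"z": 10,"wx": 0,"wy": 0,"wz": 0},
  {"x": -4,"y": -36,"z": 0,"wx": 0,"wy": 0,"wz": 0},
  {"x": -4,"y": -36,"z": 0,"wx": 0,"wy": 0,"wz": 0},
  {"x": -4,"y": -36,"z": 0,"wx": 0,"wy": 0,"wz": 0},
  {"x": -4,"y": -36,"z": 0,"wx": 0,"wy": 0,"wz": 0},
  {"x": -4,"y": -36,"z": 0,"wx": 0,"wy": 0,"wz": 0},
  {"x": -4,"y": -36,"z": 0,"wx": 0,"wy": 0,"wz": 0},
  {"x": -4,"y": -36,"z": 0,"wx": 0,"wy": 0,"wz": 0},
  {"x": -4,"y": -25,"z": 0,"wx": 0,"wy": 0,"wz": 0},
  {"x": 0,"y": 0,"z": 0,"wx": 0,"wy": 0,"wz": 0},
], fingers=0)

```text
t: 8.17
ee_pos: [527.2, -297.5, 162.9]
ee_rot: [0.997, 0.073, 0.017, 0.007]
wrist_force: [0.2, -0.0, -0.1]
opening: 0.007
```

```bash
python3 st.py;  python3 look.py w11 wrist
```

```text
t 8.1667 p [ 527.16 -297.55  162.9 ] yaw 8.414026685105135 fix wx,wy deg 0.6729584757229918 1.9487075640556828 F [ 0.22 -0.01 -0.1 ] op 0.6446678299186331 cradle jar est [ 560.8  -292.57]
8.1667 [ 527.16127145 -297.54782241  162.90132307] [0.99715375 0.07321625 0.01653266 0.00710335] 0.006858168403389714 [ 0.2164462  -0.00954615 -0.09555204]
```

View pics/w11.png

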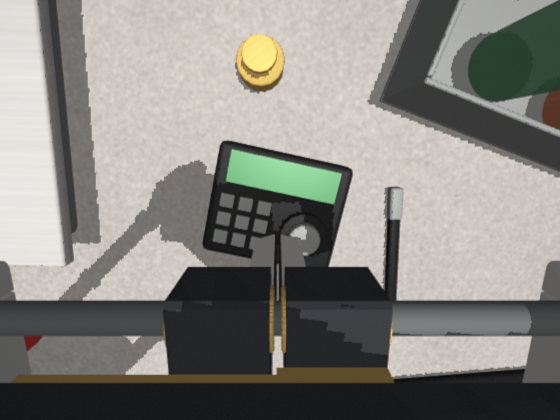

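Emit:
carry_out([
  {"x": -20,"y": -10,"z": 0,"wx": 0.7,"wy": 1.9,"wz": 0},
  {"x": -30,"y": -10,"z": 0,"wx": 0,"wy": 0,"wz": 0},
  {"x": -30,"y": -8,"z": 0,"wx": 0,"wy": 0,"wz": 0},
  {"x": 0,"y": 0,"z": 0,"wx": 0,"wy": 0,"wz": 0},
  {"x": 0,"y": 0,"z": 0,"wx": 0,"wy": 0,"wz": 0},
])

```text
t: 8.63
ee_pos: [450.5, -321.5, 162.2]
ee_rot: [0.997, 0.075, 0.003, -0.002]
wrist_force: [0.5, -0.3, 0.1]
opening: 0.006
```

```bash
python3 st.py;  python3 look.py w12 wrist; python3 - <<'E'
import pickle
from h import *
o,c=pickle.load(open("w12.pkl","rb"));crop(c["image"],200,100,340,220,5,"pics/w12a.png")
E
```

```text
t 8.6333 p [ 450.54 -321.54  162.2 ] yaw 8.58904611597803 fix wx,wy deg -0.2716019671798225 0.30957181563640884 F [ 0.49 -0.31  0.09] op 0.6099593168541042 cradle jar est [ 484.16 -316.47]
8.6333 [ 450.53746141 -321.54470242  162.20453837] [ 0.99718542  0.07488877  0.00287146 -0.00216122] 0.0064889289027032365 [ 0.48984586 -0.31228566  0.08520681]
```

View pics/w12.png

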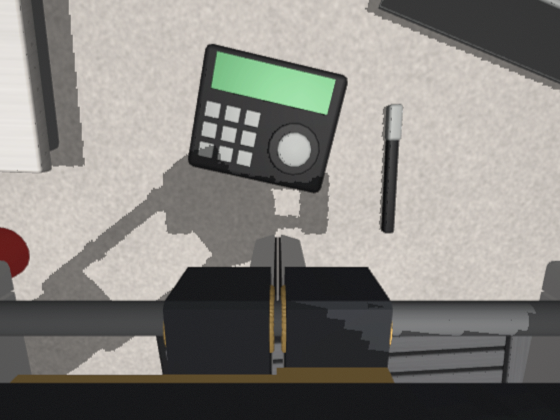

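View pics/w12a.png

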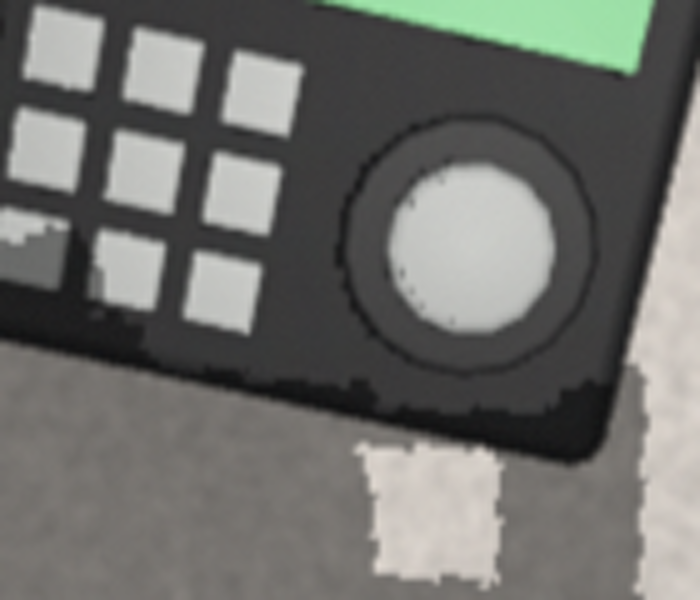

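```bash
python3 - <<'E'
import pickle
from h import *
o,c=pickle.load(open("w12.pkl","rb"));c=wristc(c,o)
g=lambda x,y,z:at(c,((x+.5)/5+199.5,(y+.5)/5+99.5),z)
for p in [(471,248),(387,248),(555,248)]:print(g(*p,62))
E
```

```text
[ 506.39848706 -325.55778147   62.        ]
[ 504.25680397 -311.36304456   62.        ]
[ 508.53926273 -339.74626018   62.        ]
```

Emit:
carry_out([
  {"x": 20,"y": -1,"z": -15,"wx": -0.3,"wy": 0.3,"wz": 0},
  {"x": 20,"y": -2,"z": -20,"wx": 0,"wy": 0,"wz": 0},
  {"x": 12,"y": -1,"z": -20,"wx": 0,"wy": 0,"wz": 0},
  {"x": 0,"y": 0,"z": -15,"wx": 0,"wy": 0,"wz": 0},
  {"x": 0,"y": 0,"z": 0,"wx": 0,"wy": 0,"wz": 0},
  {"x": 0,"y": 0,"z": 0,"wx": 0,"wy": 0,"wz": 0},
])

```text
t: 9.18
ee_pos: [515.0, -320.6, 92.3]
ee_rot: [0.997, 0.079, 0.005, 0.003]
wrist_force: [0.7, -0.3, 0.4]
opening: 0.005
```

```bash
python3 st.py
```

```text
t 9.1833 p [ 514.96 -320.6    92.29] yaw 9.06017202535451 fix wx,wy deg 0.24599808530556933 0.5853418175980534 F [ 0.75 -0.26  0.4 ] op 0.4270409189081291 cradle jar est [ 548.54 -315.25]
```

Emit:
carry_out([
  {"x": -5,"y": -3,"z": -6,"wx": 0.2,"wy": 0.6,"wz": 0},
  {"x": -2,"y": -1,"z": -5,"wx": 0,"wy": 0,"wz": 0},
  {"x": 0,"y": 0,"z": 0,"wx": 0,"wy": 0,"wz": 0},
  {"x": 0,"y": 0,"z": 0,"wx": 0,"wy": 0,"wz": 0},
])

```text
t: 9.52
ee_pos: [509.6, -324.3, 82.9]
ee_rot: [0.997, 0.08, 0.001, 0.001]
wrist_force: [0.0, -1.2, -0.1]
opening: 0.006
```

```bash
python3 st.py
```

```text
t 9.5167 p [ 509.63 -324.34   82.89] yaw 9.194477003126583 fix wx,wy deg 0.14942852974546217 0.11563665211887914 F [ 0.02 -1.24 -0.07] op 0.5929487344384583 cradle jar est [ 543.19 -318.91]
```

Emit:
carry_out([
  {"x": -2,"y": -1,"z": -4,"wx": 0.1,"wy": 0.1,"wz": 0},
  {"x": -1,"y": 0,"z": -4,"wx": 0,"wy": 0,"wz": 0},
  {"x": 0,"y": 0,"z": -4,"wx": 0,"wy": 0,"wz": 0},
  {"x": 0,"y": 0,"z": -3,"wx": 0,"wy": 0,"wz": 0},
  {"x": 0,"y": 0,"z": 0,"wx": 0,"wy": 0,"wz": 0},
])

```text
t: 9.93
ee_pos: [506.1, -326.7, 68.5]
ee_rot: [0.997, 0.079, 0.001, 0.002]
wrist_force: [0.4, -0.0, 0.5]
opening: 0.009
```

```bash
python3 st.py
```

```text
t 9.9333 p [ 506.1  -326.69   68.53] yaw 9.083058102081953 fix wx,wy deg 0.16735267001945475 0.1649991555911766 F [ 0.39 -0.01  0.54] op 0.875709169033442 cradle jar est [ 539.67 -321.33]
```

Centred on the key and 6.5 mm above it. Pressing now.

Emit:
carry_out([
  {"x": 0,"y": 0.5,"z": -3,"wx": 0,"wy": 0,"wz": 0},
  {"x": 0,"y": 0.5,"z": -3,"wx": 0,"wy": 0,"wz": 0},
  {"x": 0,"y": 0,"z": -2,"wx": 0,"wy": 0,"wz": 0},
  {"x": 0,"y": 0,"z": -2,"wx": 0,"wy": 0,"wz": 0},
  {"x": 0,"y": 0,"z": -1,"wx": 0,"wy": 0,"wz": 0},
])

```text
t: 10.35
ee_pos: [506.3, -326.0, 57.5]
ee_rot: [0.997, 0.079, 0.002, 0.002]
wrist_force: [-0.6, -0.6, 4.5]
opening: 0.004
```

Emit:
carry_out([
  {"x": 0,"y": 0,"z": -1,"wx": 0,"wy": 0,"wz": 0},
  {"x": 0,"y": 0,"z": -1,"wx": 0,"wy": 0,"wz": 0},
])

```text
t: 10.52
ee_pos: [506.3, -326.1, 56.2]
ee_rot: [0.997, 0.079, 0.002, 0.002]
wrist_force: [-0.8, 0.5, 8.9]
opening: 0.004
```

Emit:
carry_out([
  {"x": 0,"y": 0,"z": -1.5,"wx": 0,"wy": 0,"wz": 0},
])

```text
t: 10.6
ee_pos: [506.4, -326.1, 56.0]
ee_rot: [0.997, 0.079, 0.002, 0.002]
wrist_force: [-3.3, 3.1, 16.7]
opening: 0.002
```

Emit:
carry_out([
  {"x": 0,"y": 0,"z": -2,"wx": 0,"wy": 0,"wz": 0},
])

```text
t: 10.68
ee_pos: [506.4, -326.1, 56.0]
ee_rot: [0.997, 0.079, 0.002, 0.003]
wrist_force: [-3.5, 3.3, 17.6]
opening: 0.009
```

The key has bottomed at z=56.0, which is the full 6 mm, with about 17 N. Now I release it and retreat.

Emit:
carry_out([
  {"x": 0,"y": 0,"z": 2,"wx": 0,"wy": 0,"wz": 0},
  {"x": 0,"y": 0,"z": 5,"wx": 0,"wy": 0,"wz": 0},
  {"x": 0,"y": 0,"z": 10,"wx": 0,"wy": 0,"wz": 0},
  {"x": 0,"y": 0,"z": 20,"wx": 0,"wy": 0,"wz": 0},
  {"x": -15,"y": 0,"z": 30,"wx": 0,"wy": 0,"wz": 0},
  {"x": -20,"y": 0,"z": 30,"wx": 0,"wy": 0,"wz": 0},
  {"x": -20,"y": 0,"z": 20,"wx": 0,"wy": 0,"wz": 0},
  {"x": -10,"y": 0,"z": 10,"wx": 0,"wy": 0,"wz": 0},
  {"x": 0,"y": 0,"z": 0,"wx": 0,"wy": 0,"wz": 0},
  {"x": 0,"y": 0,"z": 0,"wx": 0,"wy": 0,"wz": 0},
  {"x": 0,"y": 0,"z": 0,"wx": 0,"wy": 0,"wz": 0},
])

```text
t: 11.6
ee_pos: [440.4, -325.1, 188.3]
ee_rot: [0.997, 0.08, 0.003, 0.002]
wrist_force: [0.1, -0.0, -0.5]
opening: 0.002
```

```bash
python3 st.py;  python3 look.py w13 wrist; python3 look.py t13 top;python3 look.py s13 scene; python3 - <<'E'
import pickle
from h import *
o,c=pickle.load(open("t13.pkl","rb"));crop(c["image"],215,140,305,260,5,"pics/t13a.png")
E
```

```text
t 11.6 p [ 440.41 -325.09  188.34] yaw 9.132674523628497 fix wx,wy deg 0.2502021597641485 0.35486725545310127 F [ 0.09 -0.01 -0.53] op 0.21600954879366607 cradle jar est [ 473.98 -319.7 ]
11.6 [ 440.40864726 -325.09188053  188.33804418] [0.99681924 0.07960555 0.00291318 0.00242304] 0.002297973923336873 [ 0.08576993 -0.00690351 -0.52646136]
11.65 [ 440.37489649 -324.94991643  187.8719414 ] [0.99681235 0.07971255 0.00258047 0.00209549] 0.004033537950316081 [0.20012735 0.32477373 0.15728027]
11.7 [ 440.30139247 -324.76116978  187.53566639] [0.99680111 0.07987066 0.00226375 0.00176248] 0.004684192365142302 [-0.45355207  0.97762522 -0.08472989]
```

View pics/w13.png

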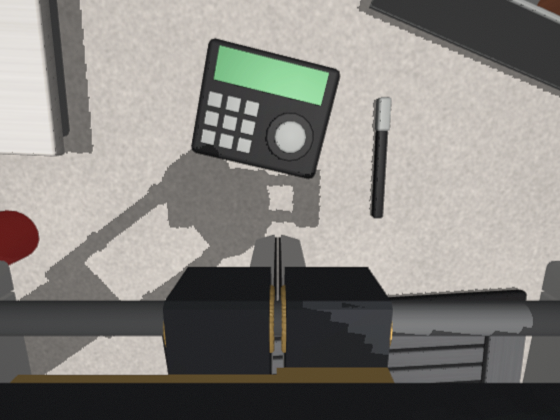

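View pics/t13.png

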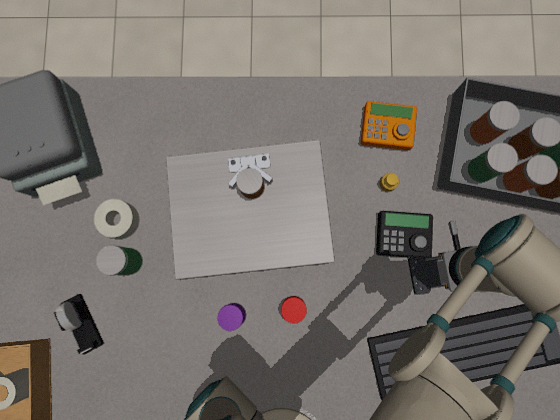

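View pics/t13a.png

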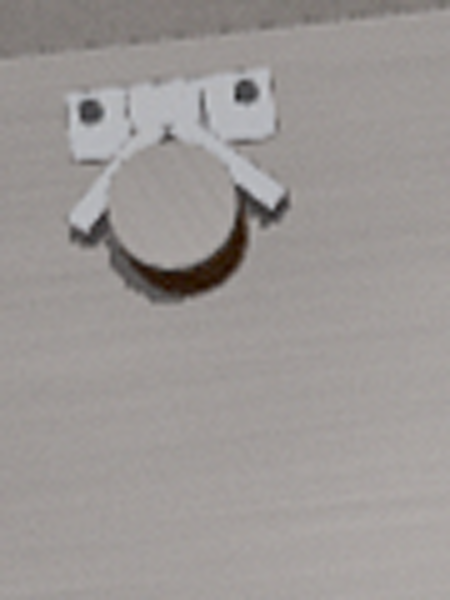

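The top view shows the jar still home in the V (lid near (250,180)) and the other things where they were. The key is up again, near (291,136) in the wrist view, and the arm touches nothing.

```bash
python3 -c "
from rig import *
print(hand_in())"
```

```text
the job is handed in; nothing more can be done
None
```

I slid the jar along the platter into the V stop with the fingers cradling it from behind, never gripping or lifting it. Then I pressed the print key down, let it come up, and handed the job in at about 11.7 s of the 64 s allowed.

- **Jar:** After I backed off, the wrist camera put its centre about 1 mm or less from the seat, at (634.8, 77.6) against (634.3, 78). Pushing on at about 10 N did not move it any further. The last top view, taken after the key press, still shows it home against the faces.
- **Print key:** It stopped at z = 56.0 mm, the full 6 mm of travel, at about 17 N. It looks up again in the last wrist picture, though I did not measure its height there.
- **Surroundings:** The other things look unmoved in the last top view, and the arm was clear with about zero wrist force.

Two things disagreed along the way. The scene camera put the jar lid and the key about 6 mm from where the top camera did. I relied on close wrist views, which agreed with the top camera to about 3 mm. Moves also often overshot by several millimetres, so I corrected in small steps.

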